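# Probe a bonded section, then hold its jig open at the top of the cam lever

## Robot

A 6-joint arm with a two-finger parallel gripper is mounted at the origin on the work surface. World frame = base frame: x ahead of the robot, y to its left, z up, the work surface at z = 0. Lengths are in m, angles in rad, forces in N, time in s.
With the tool pointing down it reaches from about 0.375 to 0.975 m from the base axis. Payload 3.8 kg.
Tool frame: the origin (TCP) lies where the fingers leave the gripper's body, on its centre line; the fingertips stand 73 mm ahead of it and the grasp point (between the pads) lies 54 mm ahead of it; z points along the fingers, y is the line along which they close (so a half turn about z gives the same grasp; the last joint's range is limited). The gripper opens to 85 mm and grips with 20 to 120 N. Pads are 22 mm wide; open, the fingers measure 114 mm over their backs; the gripper's body (76 mm by 85 mm) begins 54 mm behind the grasp point. The pads swing forward as they close: fully open they stand 13 mm farther back than shut.
Start: joints at [-1.302, 0.264, 1.604, -0, 1.274, -0.037], TCP at [0.203, -0.644, 0.304] pointing down, gripper open.
Joint ranges: [-2.63, 2.63], [-0.94, 2.18], [0.31, 2.57], [-1.31, 4.45], [0, 2.66], [-2.55, 2.55]. Speed limits (rad/s): [2.57, 2.57, 3.14, 3.14, 3.14, 3.14].

## Interface

Orientations are given as a rotation vector (axis times angle).
In Python, from workcell import read_state, viewer, bot gives the robot as it stands.
- The arm moves only by the tool jog_arm, never from a script. Its argument "increments" is a list that holds one entry, the list of rows, each a list of 7 numbers: the shift along the tool's x, y, z in units of 30 mm (1.0 is 30 mm), then the turn, a rotation vector about the tool's x, y, z in units of 6 degrees (1.0 is 6 degrees), then the opening, from -1 (shut) to 1 (fully open). A call has exactly 5 rows; each row shifts and turns the commanded pose from where the row before left it, along the tool's axes as they then stand; what a row does not reach is not made up. A row lasts 1/12 s, in which the tool goes at most 41.7 mm and 7.16 degrees, less where a joint would pass 70% of its speed; a pose out of reach is approached as far as the arm can. A call is refused whole if a number of a shift passes 1 or a number of a turn 1, either way. A call with a gripper value outside its range is refused whole. The fingers move at their own pace and stop on an object; "force" is the grip in N (left out, the last holds). Time passes only in rows, so rows that do not move let the fingers close, or fill a call up. It gives the time, the measured TCP pose, the force, the opening and the grip force at its end, in the units of the state.
- read_state(): the state, without advancing time (a new reading comes with each control period).
- viewer.read_camera(name): name is "scene" or "top" or "wrist"; returns (picture, depth): 420x560x3 uint8, blue, green, red; 420x560 float32, m along the optical axis (not along the pixel's ray), 0 where there is no reading.
- viewer.camera_params(name): a dict with "fx", "fy", "cx", "cy" (pixels), "R" (3x3) and "t" (3): a world point X has camera coordinates R X + t; the wrist camera has in their place "hand_eye" (4x4, takes a point from camera to tool coordinates, whose origin is the TCP and whose axes are the flange's). Camera axes: x right, y down, z forward; pixel columns grow to the right and rows downward; lengths in m; the calibration is good to about 2 mm. The wrist camera is an equidistant fisheye: a pixel r from the principal point sees the ray r / f radians off the axis. A picture is of the moment at which its call begins: read the wrist's pose just before it. camera_params takes no time and is no camera call.
- bot.finish_job(): hands the job in; it is judged then, once.
The state is a dict: "time": time; "q": joint angles; "joint_vel": joint speeds; "joint_torque": joint torques, N m; "tool_pos": TCP position; "tcp_rot": TCP orientation; "wrist_force": force on the tool from outside, world axes, zero at the start; "torque": the same for the moment, N m; "width": opening from 0.0 (shut) to 1.0 (fully open); "grip_force": force on a finger pad.
Only numpy, scipy, OpenCV 4.12 (cv2) and the standard library are available. Lean on these libraries where they do the work, as an engineer would, in place of code of your own. Each camera call takes 0.05 s, during which the arm holds its last target. There are 200 camera calls.

## Task

To feel that the glue has set, take the steel probe from the rack and, lightly touching, draw its tip slowly (about three seconds) along the front glue line where the rock chip in the bonding jig meets its glass, from the end on the lever's side to the other end, then stand the probe back upright in a hole of the rack. Then swing the jig's cam lever up to its highest lift and finish while still holding it there (it springs back if let go), the plunger as far off the chip as it goes, so that a colleague can draw the glass out. Do not shift the glass in the jig or disturb the other things on the bench.

Things in the scene. Friction and masses are not known exactly. Their poses are not given: they have to be found in the camera images.
- jig: aluminium thin-section bonding jig, fixed to the bench: bed 130 (x) x 150 (y) x 16 mm high with two posts (16 mm thick, at y = +-58 mm) and a bridge bar across them (22 mm wide in x, 142 mm long in y, top 58 mm high). Origin: centre of the bed's underside, on the bench. Own z up, own -x is the front (the open side towards the robot), own +y is the side to which the lever lies. Small pins beside the glass and a fence behind it rise at most 25 mm.
- plunger (a joint): spring plunger through the middle of the bridge, on the jig's z axis: lift in m, 0 = its 24 mm rubber foot presses on the chip (about 12 N), about 0.0080 at the top of the cam. It moves only through the cam lever.
- lever (a joint): cam lever of the plunger, in rad: 0 = lying level towards the jig's +y on its rubber rest (start), 1.57 = standing straight up: highest lift; stops at 2.2. Lift is about 0.0095*sin(angle) - 0.0015 m, so it falls again beyond straight up. It turns about the jig's x axis in the jig's y-z plane; a return spring (about 0.2 N m near the top; with the plunger's spring 2 to 4 N at the grip) swings it back down when it is let go.
- lever_grip (a point): centre of the black cross grip at the lever's end, 105 mm from the pivot: a cylinder 20 mm in diameter and 40 mm long, lying crosswise (along the jig's x) and free to revolve on its own pin, so it can be pinched over its two flat ends while the lever turns; the lever's bar, 10 mm thick, meets it in the middle. At the start 75 mm above the bench and 105 mm to the +y side of the jig's middle. Own x along the pivot axis, y outward along the lever
- lever_pivot (a point): the lever's pivot, on the jig's z axis, 75 mm above the bench at the start; it rises with the plunger. The eccentric cam and the fork round it reach 91 mm high and 16 mm to either side in the jig's x
- seam_start (a point): lever-side end of the front glue line: the corner of the dark rock chip (38 x 60 x 8 mm) on its glass (50 x 75 x 2 mm), at the height of the glass's upper face, 18 mm above the bench. The glass shows a 6 mm ledge in front (-x) of this line; the chip's upright face rises 8 mm behind it. The section lies loose in the jig, clamped by the plunger, with the jig's axes
- seam_mid (a point): middle of the same glue line, 19 mm in front (-x) of the jig's middle; own y along the line towards seam_start, own x across it towards the chip, z up
- seam_end (a point): other end of the glue line, 60 mm from seam_start
- rack: plywood instrument rack, fixed, 50 (x) x 162 (y) x 88 mm high, three 17 mm holes in a row along its own y, 50 mm apart, each with a white conical cup below that centres the tip; a tool standing in it has its tip 9 mm above the bench. Origin: centre of the underside, z up
- rack_hole0 (a point): mouth of the hole at the -y end, in the rack's upper face, 88 mm above the bench
- rack_hole1 (a point): mouth of the middle hole
- rack_hole2 (a point): mouth of the hole at the +y end
- probe: the steel probe, 146 mm long, about 45 g, standing in one of the three holes: the tallest of the three tools (its top is 155 mm above the bench, the brush and the white pencil reach 134 and 124 mm). Hexagonal aluminium handle, 12 mm across flats (14 mm over corners), from 68 mm above the tip to the top; below it a 4 mm needle with a round tip 3 mm thick. Origin at the tip, own z along it towards the top
- probe_grip (a point): point on the probe's axis in the handle, 112 mm above the tip (34 mm below the top), for gripping
- probe_tip (a point): the very tip of the probe

How it is judged:
By the outcome, as a careful person would: the job done as asked, in the order asked, and still so for the second after the job is handed in, while the arm keeps its last pose, push and grip.
It also fails if it takes over 69 s, if anything falls off the work surface, if the arm or the gripper's body presses on something with over 40 N, if the wrist force passes 120 N, or if a joint passes its speed limit or range.

## Working session

There is one attempt and no reset: what is moved stays moved. The work goes in short steps, Python scripts to look and compute and a tool call to move; the robot and the scene stay as the last step left them, time stands still between calls to the robot, and variables do not carry over. Pictures are saved under pics/ and viewed, at most 12 in all, crops included, and the job is handed in when it is done.

Besides the shell and the picture viewer there is one more tool, called after "Request:" by a JSON object that holds its "api" and its "payload", one argument or row to a line. jog_arm: Moves the arm, as the interface text tells. Its arguments: {"type":"object","properties":{"increments":{"type":"array","items":{"type":"array","items":{"type":"array","items":{"type":"number"}}}},"force":{"type":"number"}},"required":["increments"]}

```bash
ls; mkdir -p pics
python3 - <<'E'
from workcell import read_state, viewer, bot
import cv2,numpy as np
s=read_state();print({k:np.round(v,3).tolist() for k,v in s.items()})
for n in("scene","top"):
    im,d=viewer.read_camera(n);cv2.imwrite(f"pics/{n}0.png",im);np.save(f"pics/{n}0.npy",d)
    print(n,viewer.camera_params(n))
print(viewer.camera_params("wrist"))
E
```

```text
pics
{'time': 0.0, 'q': [-1.302, 0.265, 1.605, 0.0, 1.274, -0.037], 'joint_vel': [0.002, 0.0, 0.0, -0.0, -0.001, -0.0], 'joint_torque': [0.003, -51.511, -36.731, 0.0, 0.013, 0.0], 'tool_pos': [0.203, -0.643, 0.303], 'tcp_rot': [-3.103, -0.478, 0.0], 'wrist_force': [0.7, -0.113, -0.809], 'torque': [0.028, -0.016, 0.021], 'grip_force': 0.0, 'width': 1.003}
scene {'fx': 437.7656731786842, 'fy': 437.7656731786842, 'cx': 276.878728004843, 'cy': 211.79082297205477, 'R': array([[ 0.84692732,  0.53170251, -0.00255897],
       [ 0.34650585, -0.55557271, -0.75582581],
       [-0.40329617,  0.63924283, -0.65476774]]), 't': array([-0.42174716, -0.13702619,  1.21996537])}
top {'fx': 455.32861507016503, 'fy': 455.32861507016503, 'cx': 281.76825672306654, 'cy': 214.02110690896052, 'R': array([[ 0.00863852, -0.999468  , -0.03144992],
       [-0.98312172, -0.00274097, -0.18293214],
       [ 0.18274861,  0.03249936, -0.98262238]]), 't': array([-0.04748765,  0.52248475,  0.96328605])}
{'fx': 325.19226210127806, 'fy': 325.19226210127806, 'cx': 283.4986246310387, 'cy': 211.57599144552142, 'hand_eye': array([[-1.27344592e-04, -9.45204122e-01, -3.26479940e-01,
         8.50134023e-02],
       [ 9.99999212e-01, -5.28002629e-04,  1.13858686e-03,
        -9.94338193e-04],
       [-1.24857926e-03, -3.26479538e-01,  9.45203445e-01,
        -6.90904205e-02],
       [ 0.00000000e+00,  0.00000000e+00,  0.00000000e+00,
         1.00000000e+00]])}
```

View pics/scene0.png

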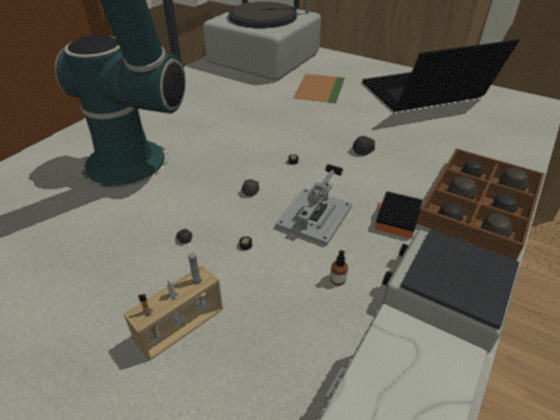

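View pics/top0.png

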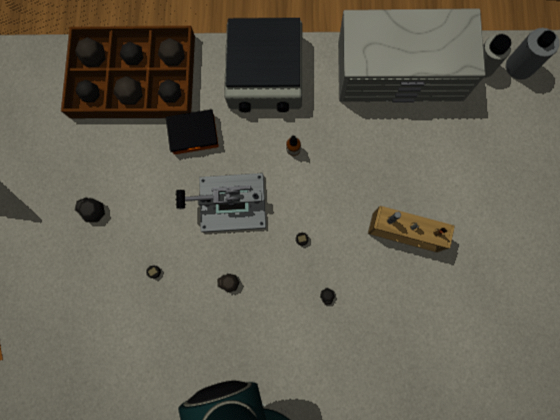

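Scene: rack around (175,310), with the probe as the tallest tool at (195,265), and the jig at (315,215). Top: jig bed spans (200..266, 174..232) with the lever grip at (180,198). The rack is at (412,228), with the probe probably in the left hole at (393,217).

```bash
cat > h.py <<'E'
import numpy as np, cv2
from workcell import read_state, viewer, bot
from scipy.spatial.transform import Rotation as Ro
def hit(n,u,v,z):
    """world point on pixel ray at height z (fixed cameras)"""
    p=viewer.camera_params(n); d=p["R"].T@np.array([(u-p["cx"])/p["fx"],(v-p["cy"])/p["fy"],1]); c=-p["R"].T@p["t"]
    return c+d*(z-c[2])/d[2]
def proj(n,X):
    p=viewer.camera_params(n); c=p["R"]@np.array(X)+p["t"]; return np.array([p["fx"]*c[0]/c[2]+p["cx"],p["fy"]*c[1]/c[2]+p["cy"]])
def pose():
    s=read_state(); return np.array(s["tool_pos"]),Ro.from_rotvec(s["tcp_rot"])
def whit(u,v,z,ps):
    """wrist fisheye pixel ray at height z"""
    p=viewer.camera_params("wrist");H=p["hand_eye"];a=np.array([u-p["cx"],v-p["cy"]])/p["fx"];r=np.hypot(*a)+1e-12
    d=np.r_[a/r*np.sin(r),np.cos(r)]; P,Q=ps; d=Q.apply(H[:3,:3]@d); c=P+Q.apply(H[:3,3]); return c+d*(z-c[2])/d[2]
def wproj(X,ps):
    p=viewer.camera_params("wrist");H=p["hand_eye"];P,Q=ps;c=H[:3,:3].T@(Q.inv().apply(np.array(X)-P)-H[:3,3])
    th=np.arctan2(np.hypot(c[0],c[1]),c[2]);return np.array([p["cx"],p["cy"]])+p["fx"]*th*c[:2]/np.hypot(c[0],c[1])
E
python3 - <<'E'
from h import *
t=cv2.imread("pics/top0.png");s=cv2.imread("pics/scene0.png")
f=lambda im,x,y:cv2.resize(im[y:y+75,x:x+100],(400,300),interpolation=cv2.INTER_CUBIC)
cv2.imwrite("pics/m1.png",np.vstack([np.hstack([f(t,175,165),f(t,362,190)]),np.hstack([f(s,265,165),f(s,125,250)])]))
E
```

```text
(no output)
```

View pics/m1.png

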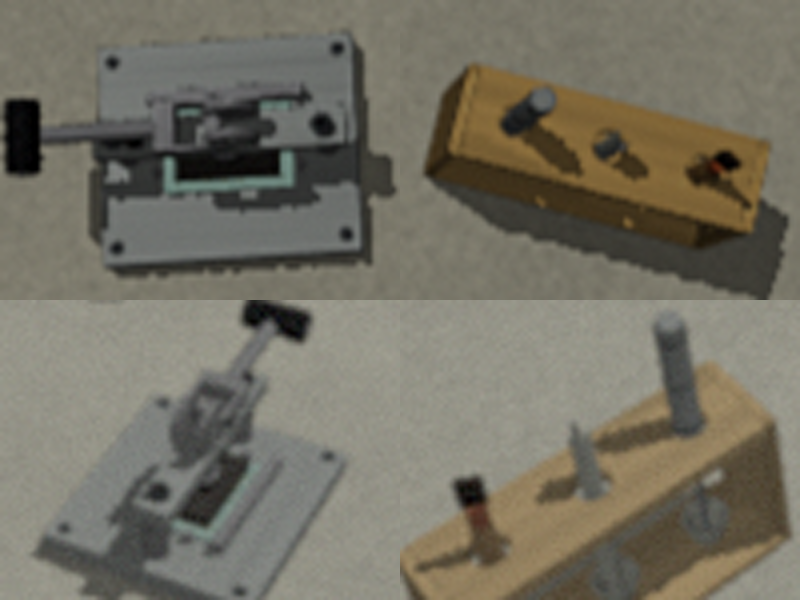

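Montage: glass front corners in top at mont. (166,191) and (293,183), bed screws at (112,62), (337,47), (117,247), (346,233), grip centre at (22,136). Probe top is at (543,98) in top and (670,322) in scene. Rack upper-face corners: (473,64), (770,142), (752,232), (453,152).

Run:
```python
from h import *
np.set_printoptions(precision=4,suppress=True)
J=lambda x,y,z:hit("top",175+(x-1.5)/4,165+(y-1.5)/4,z)
R=lambda x,y,z:hit("top",362+(x-401.5)/4,190+(y-1.5)/4,z)
sc=np.array([J(*p,.016) for p in[(112,62),(337,47),(117,247),(346,233)]]);print(sc,sc.mean(0))
g=np.array([J(166,191,.018),J(293,183,.018)]);print("glass",g,np.linalg.norm(g[0]-g[1]))
print("grip",J(22,136,.075+.01),"yaw grip-edges",J(22,100,.085),J(22,172,.085))
rc=np.array([R(*p,.088) for p in[(473,64),(770,142),(752,232),(453,152)]]);print("rack",rc,rc.mean(0),[np.linalg.norm(rc[i]-rc[i-1]) for i in range(4)])
print("probe top",R(543,98,.155),hit("scene",125+(670-401.5)/4,250+(322-301.5)/4,.155),"base",hit("scene",125+(690-401.5)/4,250+(430-301.5)/4,.088))
```

```text
[[0.6086 0.1422 0.016 ]
 [0.6177 0.0107 0.016 ]
 [0.4993 0.1349 0.016 ]
 [0.5079 0.0036 0.016 ]] [0.5584 0.0728 0.016 ]
glass [[0.5317 0.1074 0.018 ]
 [0.5365 0.0344 0.018 ]] 0.07322406067721458
grip [0.5491 0.1747 0.085 ] yaw grip-edges [0.5691 0.1757 0.085 ] [0.5292 0.1737 0.085 ]
rack [[ 0.5339 -0.2539  0.088 ]
 [ 0.4926 -0.4072  0.088 ]
 [ 0.4452 -0.3951  0.088 ]
 [ 0.4866 -0.2421  0.088 ]] [ 0.4896 -0.3246  0.088 ] [np.float64(0.04873793930651097), np.float64(0.15872006662420596), np.float64(0.04885799654984208), np.float64(0.15857450644778417)]
probe top [ 0.5032 -0.2751  0.155 ] [ 0.5026 -0.2758  0.155 ] base [ 0.5045 -0.2777  0.088 ]
```

```bash
cat >> h.py <<'E'
def rot(yaw,tilt=0):
    """tool z down, tool y heading yaw; tilt leans the fingers' direction towards that heading"""
    h=np.array([np.cos(yaw),np.sin(yaw),0]);Z=np.array([0,0,1.]);z=np.sin(tilt)*h-np.cos(tilt)*Z;y=np.cos(tilt)*h+np.sin(tilt)*Z
    return Ro.from_matrix(np.c_[np.cross(y,z),y,z])
def plan(P1,Q1,n,g,start=None):
    P,Q=start or pose(); P1=np.array(P1);tv=(Q.inv()*Q1).as_rotvec()
    t=np.degrees(tv)/n/6
    for k in range(n):
        d=(Q*Ro.from_rotvec(tv*k/n)).inv().apply((P1-P)/n)/.03
        print("["+",".join(f"{v:.2f}" for v in np.r_[d,t,g])+"]",end=",\n" if k%5==4 else ",")
C=np.array([.559,.0726]);JY=.067;jx=np.array([np.cos(JY),np.sin(JY)]);jy=np.array([-jx[1],jx[0]])
E
python3 - <<'E'
from h import *
plan([.503,-.2755,.29],rot(-.263),20,1)
E
```

```text
[0.66,-0.43,0.02,-0.00,-0.00,-0.48,1.00],[0.68,-0.40,0.02,-0.00,-0.00,-0.48,1.00],[0.70,-0.37,0.02,-0.00,-0.00,-0.48,1.00],[0.72,-0.33,0.02,-0.00,-0.00,-0.48,1.00],[0.73,-0.29,0.02,-0.00,-0.00,-0.48,1.00],
[0.75,-0.26,0.02,-0.00,-0.00,-0.48,1.00],[0.76,-0.22,0.02,-0.00,-0.00,-0.48,1.00],[0.77,-0.18,0.02,-0.00,-0.00,-0.48,1.00],[0.78,-0.14,0.02,-0.00,-0.00,-0.48,1.00],[0.78,-0.10,0.02,-0.00,-0.00,-0.48,1.00],
[0.79,-0.06,0.02,-0.00,-0.00,-0.48,1.00],[0.79,-0.02,0.02,-0.00,-0.00,-0.48,1.00],[0.79,0.02,0.02,-0.00,-0.00,-0.48,1.00],[0.79,0.06,0.02,-0.00,-0.00,-0.48,1.00],[0.79,0.10,0.02,-0.00,-0.00,-0.48,1.00],
[0.78,0.13,0.02,-0.00,-0.00,-0.48,1.00],[0.77,0.17,0.02,-0.00,-0.00,-0.48,1.00],[0.76,0.21,0.02,-0.00,-0.00,-0.48,1.00],[0.75,0.25,0.02,-0.00,-0.00,-0.48,1.00],[0.74,0.29,0.02,-0.00,-0.00,-0.48,1.00],
```

Request:
{"api": "jog_arm", "payload": {
  "increments": [
    [[0.66,-0.43,0.02,0,0,-0.48,1],[0.68,-0.4,0.02,0,0,-0.48,1],[0.7,-0.37,0.02,0,0,-0.48,1],[0.72,-0.33,0.02,0,0,-0.48,1],[0.73,-0.29,0.02,0,0,-0.48,1]]
  ]
}}

```text
time: 0.52
tool_pos: [0.2784, -0.5508, 0.3001]
tcp_rot: [-3.018, -0.867, 0.0]
wrist_force: [1.0, -0.2, 0.1]
width: 0.999
grip_force: 0.0
```

Request:
{"api": "jog_arm", "payload": {
  "increments": [
    [[0.75,-0.26,0.02,0,0,-0.48,1],[0.76,-0.22,0.02,0,0,-0.48,1],[0.77,-0.18,0.02,0,0,-0.48,1],[0.78,-0.14,0.02,0,0,-0.48,1],[0.78,-0.1,0.02,0,0,-0.48,1]]
  ]
}}

```text
time: 0.93
tool_pos: [0.3533, -0.4586, 0.2973]
tcp_rot: [-2.886, -1.239, 0.0]
wrist_force: [0.6, -0.4, 0.5]
width: 1.0
grip_force: 0.0
```

Request:
{"api": "jog_arm", "payload": {
  "increments": [
    [[0.79,-0.06,0.02,0,0,-0.48,1],[0.79,-0.02,0.02,0,0,-0.48,1],[0.79,0.02,0.02,0,0,-0.48,1],[0.79,0.06,0.02,0,0,-0.48,1],[0.79,0.1,0.02,0,0,-0.48,1]]
  ]
}}

```text
time: 1.35
tool_pos: [0.4286, -0.3668, 0.2943]
tcp_rot: [-2.708, -1.591, 0.0]
wrist_force: [0.2, -0.4, -0.3]
width: 1.0
grip_force: 0.0
```

Request:
{"api": "jog_arm", "payload": {
  "increments": [
    [[0.78,0.13,0.02,0,0,-0.48,1],[0.77,0.17,0.02,0,0,-0.48,1],[0.76,0.21,0.02,0,0,-0.48,1],[0.75,0.25,0.02,0,0,-0.48,1],[0.74,0.29,0.02,0,0,-0.48,1]]
  ]
}}

```text
time: 1.77
tool_pos: [0.5031, -0.2746, 0.2913]
tcp_rot: [-2.487, -1.918, 0.001]
wrist_force: [-0.3, -0.7, -0.8]
width: 1.001
grip_force: 0.0
```

Request:
{"api": "jog_arm", "payload": {
  "increments": [
    [[0,0,0,0,0,0,0.2],[0,0,0,0,0,0,0.2],[0,0,0,0,0,0,0.2],[0,0,0,0,0,0,0.2],[0,0,0,0,0,0,0.2]]
  ]
}}

```text
time: 2.18
tool_pos: [0.5022, -0.2765, 0.2918]
tcp_rot: [-2.492, -1.913, 0.0]
wrist_force: [0.2, 0.2, 0.0]
width: 0.601
grip_force: 0.0
```

Run:
```python
from h import *
np.set_printoptions(precision=4,suppress=True)
ps=pose();print(ps[0],ps[1].as_matrix(),read_state()["time"],read_state()["width"])
im,d=viewer.read_camera("wrist");cv2.imwrite("pics/w1.png",im)
for X in([.503,-.2755,.155],[.503,-.2755,.088]):print(wproj(X,ps))
```

```text
[ 0.5022 -0.2765  0.2918] [[ 0.2582  0.9661 -0.0003]
 [ 0.9661 -0.2582 -0.0001]
 [-0.0001 -0.0003 -1.    ]] 2.1833 0.6006405936055653
[283.9146 229.4099]
[283.8118 200.4738]
```

View pics/w1.png

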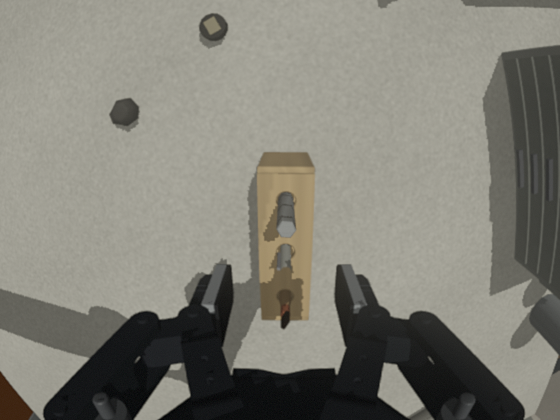

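The wrist view shows the probe top at (286,229), against a predicted (284,229), so about 1.3 mm along tool y. The fingers straddle the rack and clear the neighbouring tools. I'll descend and grip.

Request:
{"api": "jog_arm", "payload": {
  "increments": [
    [[0.01,0.01,0.6,0,0,0,0.2],[0.01,0.01,0.6,0,0,0,0.2],[0.01,0.01,0.6,0,0,0,0],[0.01,0.01,0.6,0,0,0,0],[0,0.01,0.6,0,0,0,0]]
  ]
}}

```text
time: 2.65
tool_pos: [0.5042, -0.2757, 0.2012]
tcp_rot: [2.491, 1.913, 0.0]
wrist_force: [0.1, 0.1, 0.7]
width: 0.501
grip_force: 0.0
```

Request:
{"api": "jog_arm", "payload": {
  "increments": [
    [[0,0,0.6,0,0,0,0],[0,0,0.29,0,0,0,0],[0,0,0,0,0,0,-0.4],[0,0,0,0,0,0,-0.7],[0,0,0,0,0,0,-1]]
  ],
  "force": 35
}}

```text
time: 3.07
tool_pos: [0.5052, -0.2757, 0.1764]
tcp_rot: [2.489, 1.914, 0.001]
wrist_force: [-0.6, 0.8, -0.2]
width: 0.144
grip_force: 34.0
```

Request:
{"api": "jog_arm", "payload": {
  "increments": [
    [[0,0,0,0,0,0,-1],[0,0,0,0,0,0,-1],[0,0,0,0,0,0,-1],[0,0,0,0,0,0,-1],[0,0,0,0,0,0,-1]]
  ]
}}

```text
time: 3.48
tool_pos: [0.5049, -0.2752, 0.1757]
tcp_rot: [2.489, 1.915, 0.001]
wrist_force: [0.4, 0.7, 0.9]
width: 0.143
grip_force: 34.1
```

Request:
{"api": "jog_arm", "payload": {
  "increments": [
    [[0,0,-0.5,0,0,0,-1],[0,0,-0.9,0,0,0,-1],[0,0,-0.9,0,0,0,-1],[0,0,-0.9,0,0,0,-1],[0,0,-0.8,0,0,0,-1]]
  ]
}}

```text
time: 3.9
tool_pos: [0.5046, -0.275, 0.2969]
tcp_rot: [2.49, 1.915, 0.0]
wrist_force: [0.2, -0.9, -0.8]
width: 0.15
grip_force: 34.2
```

```bash
cat >> h.py <<'E'
L=.1667
SS=C-.019*jx+.03*jy; SE=C-.019*jx-.03*jy
def tip(): P,Q=pose(); return P+Q.apply([0,0,L])
def tcp(t,Q): return np.array(t)-Q.apply([0,0,L])
E
python3 - <<'E'
from h import *
ps=pose();print(ps[0],tip(),SS,SE)
Q=rot(JY,np.radians(20)); t=np.r_[SS-.025*jx,.09]
plan(tcp(t,Q),Q,20,-1)
E
```

```text
[ 0.50461965 -0.27500508  0.29691297] [ 0.50471846 -0.2750703   0.13021302] [0.53803413 0.10126064] [0.54205113 0.04139526]
[0.58,-0.24,0.08,-0.16,0.03,-0.15,-1.00],[0.58,-0.23,0.08,-0.16,0.03,-0.15,-1.00],[0.58,-0.22,0.08,-0.16,0.03,-0.15,-1.00],[0.59,-0.21,0.08,-0.16,0.03,-0.15,-1.00],[0.59,-0.20,0.07,-0.16,0.03,-0.15,-1.00],
[0.59,-0.20,0.07,-0.16,0.03,-0.15,-1.00],[0.60,-0.19,0.07,-0.16,0.03,-0.15,-1.00],[0.60,-0.18,0.07,-0.16,0.03,-0.15,-1.00],[0.60,-0.17,0.07,-0.16,0.03,-0.15,-1.00],[0.60,-0.16,0.07,-0.16,0.03,-0.15,-1.00],
[0.61,-0.15,0.07,-0.16,0.03,-0.15,-1.00],[0.61,-0.15,0.07,-0.16,0.03,-0.15,-1.00],[0.61,-0.14,0.07,-0.16,0.03,-0.15,-1.00],[0.61,-0.13,0.06,-0.16,0.03,-0.15,-1.00],[0.61,-0.12,0.06,-0.16,0.03,-0.15,-1.00],
[0.62,-0.11,0.06,-0.16,0.03,-0.15,-1.00],[0.62,-0.10,0.06,-0.16,0.03,-0.15,-1.00],[0.62,-0.09,0.06,-0.16,0.03,-0.15,-1.00],[0.62,-0.08,0.06,-0.16,0.03,-0.15,-1.00],[0.62,-0.07,0.06,-0.16,0.03,-0.15,-1.00],
```

Request:
{"api": "jog_arm", "payload": {
  "increments": [
    [[0.58,-0.24,0.08,-0.16,0.03,-0.15,-1],[0.58,-0.23,0.08,-0.16,0.03,-0.15,-1],[0.58,-0.22,0.08,-0.16,0.03,-0.15,-1],[0.59,-0.21,0.08,-0.16,0.03,-0.15,-1],[0.59,-0.2,0.07,-0.16,0.03,-0.15,-1]]
  ]
}}

```text
time: 4.32
tool_pos: [0.4923, -0.1814, 0.2828]
tcp_rot: [2.367, 1.974, 0.099]
wrist_force: [0.6, -0.0, -0.3]
width: 0.148
grip_force: 34.3
```

Request:
{"api": "jog_arm", "payload": {
  "increments": [
    [[0.59,-0.2,0.07,-0.16,0.03,-0.15,-1],[0.6,-0.19,0.07,-0.16,0.03,-0.15,-1],[0.6,-0.18,0.07,-0.16,0.03,-0.15,-1],[0.6,-0.17,0.07,-0.16,0.03,-0.15,-1],[0.6,-0.16,0.07,-0.16,0.03,-0.15,-1]]
  ]
}}

```text
time: 4.73
tool_pos: [0.4803, -0.0886, 0.2707]
tcp_rot: [2.242, 2.025, 0.193]
wrist_force: [0.1, -0.0, -0.1]
width: 0.142
grip_force: 34.3
```

Request:
{"api": "jog_arm", "payload": {
  "increments": [
    [[0.61,-0.15,0.07,-0.16,0.03,-0.15,-1],[0.61,-0.15,0.07,-0.16,0.03,-0.15,-1],[0.61,-0.14,0.07,-0.16,0.03,-0.15,-1],[0.61,-0.13,0.06,-0.16,0.03,-0.15,-1],[0.61,-0.12,0.06,-0.16,0.03,-0.15,-1]]
  ]
}}

```text
time: 5.15
tool_pos: [0.4683, 0.0042, 0.2585]
tcp_rot: [2.114, 2.068, 0.284]
wrist_force: [-0.8, 0.2, -0.3]
width: 0.146
grip_force: 34.3
```

Request:
{"api": "jog_arm", "payload": {
  "increments": [
    [[0.62,-0.11,0.06,-0.16,0.03,-0.15,-1],[0.62,-0.1,0.06,-0.16,0.03,-0.15,-1],[0.62,-0.09,0.06,-0.16,0.03,-0.15,-1],[0.62,-0.08,0.06,-0.16,0.03,-0.15,-1],[0.62,-0.07,0.06,-0.16,0.03,-0.15,-1]]
  ]
}}

```text
time: 5.57
tool_pos: [0.4568, 0.0973, 0.2474]
tcp_rot: [1.984, 2.104, 0.371]
wrist_force: [1.2, -0.0, 0.5]
width: 0.149
grip_force: 34.3
```

Request:
{"api": "jog_arm", "payload": {
  "increments": [
    [[0,0,0,0,0,0,-1],[0,0,0,0,0,0,-1],[0,0,0,0,0,0,-1],[0,0,0,0,0,0,-1],[0,0,0,0,0,0,-1]]
  ]
}}

```text
time: 5.98
tool_pos: [0.4576, 0.0956, 0.2477]
tcp_rot: [1.987, 2.101, 0.369]
wrist_force: [0.5, 0.2, 0.1]
width: 0.144
grip_force: 34.2
```

Run:
```python
from h import *
np.set_printoptions(precision=4,suppress=True)
ps=pose();print(ps[0],tip(),read_state()["time"],read_state()["wrist_force"])
im,d=viewer.read_camera("wrist");np.save("pics/w2d.npy",d)
cv2.imwrite("pics/w2full.png",im)
print("tip",wproj(tip(),ps))
for n,X in dict(SS=np.r_[SS,.018],SE=np.r_[SE,.018],g0=np.r_[C-.025*jx+.0375*jy,.018],g1=np.r_[C-.025*jx-.0375*jy,.018]).items():print(n,wproj(X,ps))
c=im[60:360,130:430];cv2.imwrite("pics/w2.png",cv2.resize(c,(600,600),interpolation=cv2.INTER_CUBIC))
```

```text
[0.4576 0.0956 0.2477] [0.513  0.1002 0.0906] 5.9833 [0.4738 0.219  0.1135]
tip [283.0924 216.0572]
SS [282.6713 190.7918]
SE [283.3694 245.6884]
g0 [276.8245 184.0397]
g1 [278.1222 252.9238]
```

View pics/w2.png

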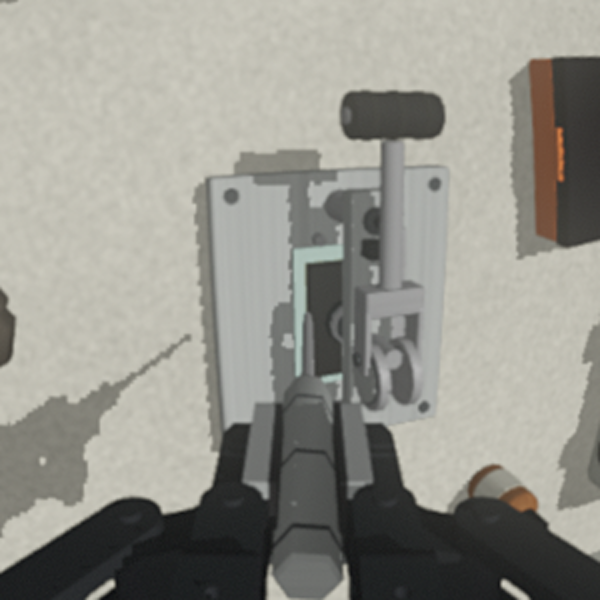

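Tip at crop (308,312), matching its prediction. Chip corner at about (306,262), predicted (305,262). The far end's slant needs a closer look.

Run:
```python
import cv2
im=cv2.imread("pics/w2full.png")
c=im[178:258,260:320];cv2.imwrite("pics/w2c.png",cv2.resize(c,(450,600),interpolation=cv2.INTER_CUBIC))
```

```text
(no output)
```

View pics/w2c.png

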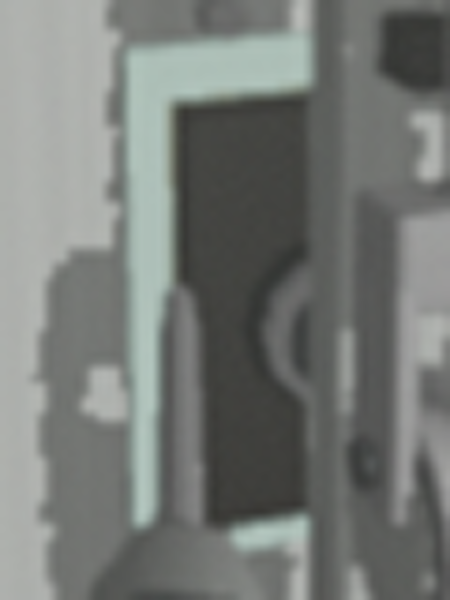

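Run:
```python
from h import *
from scipy.spatial.transform import Rotation as Ro
P=np.array([.4576,.0956,.2477]);Q=Ro.from_rotvec([1.987,2.101,.369]);ps=(P,Q)
f=lambda x,y,z:(lambda X:((X[:2]-C)@jx*1e3,(X[:2]-C)@jy*1e3))(whit(260+(x-3.25)/7.5,178+(y-3.25)/7.5,z,ps))
for a in[(125,47,.018),(310,35,.018),(172,103,.018),(305,93,.018),(300,513,.026),(210,527,.026),(130,300,.018),(135,525,.018),(180,290,.0906),(172,180,.018)]:print(a,np.round(f(*a),1))
```

```text
(125, 47, 0.018) [-25.7  37.7]
(310, 35, 0.018) [ 0.5 36.9]
(172, 103, 0.018) [-19.2  29.4]
(305, 93, 0.018) [-0.2 28.9]
(300, 513, 0.026) [ -3.8 -29.5]
(210, 527, 0.026) [-17.3 -29.4]
(130, 300, 0.018) [-25.6   2.5]
(135, 525, 0.018) [-25.6 -31.2]
(180, 290, 0.0906) [-43.8  30.4]
(172, 180, 0.018) [-19.4  18.7]
```

Measured points agree with the jig model to within 0.6 mm (seam x ≈ −19.2 mm, y ±29.5 mm). I'll approach the ledge 12 mm above the glass.

```bash
cat >> h.py <<'E'
def jt(): t=tip(); return np.round([(t[:2]-C)@jx*1e3,(t[:2]-C)@jy*1e3,t[2]*1e3],2)
def J(x,y,z): return np.r_[C+x*jx+y*jy,z]
E
python3 - <<'E'
from h import *
print(jt());Q=rot(JY,np.radians(20));plan(tcp(J(-.0222,.0295,.03),Q),Q,10,-1)
print("tool axes of 1mm jig x, y, z:",[np.round(Q.inv().apply(v)/30,4) for v in(np.r_[jx,0],np.r_[jy,0],[0,0,1])])
E
```

```text
[-44.07  30.61  90.49]
[-0.00,-0.00,0.21,-0.01,-0.00,-0.01,-1.00],[-0.00,-0.00,0.21,-0.01,-0.00,-0.01,-1.00],[-0.00,-0.00,0.21,-0.01,-0.00,-0.01,-1.00],[-0.00,-0.00,0.21,-0.01,-0.00,-0.01,-1.00],[-0.00,-0.00,0.21,-0.01,-0.00,-0.01,-1.00],
[-0.00,-0.00,0.21,-0.01,-0.00,-0.01,-1.00],[-0.00,-0.00,0.21,-0.01,-0.00,-0.01,-1.00],[-0.00,-0.01,0.21,-0.01,-0.00,-0.01,-1.00],[-0.00,-0.01,0.21,-0.01,-0.00,-0.01,-1.00],[-0.00,-0.01,0.21,-0.01,-0.00,-0.01,-1.00],
tool axes of 1mm jig x, y, z: [array([0.    , 0.0313, 0.0114]), array([ 0.0333, -0.    ,  0.    ]), array([ 0.    ,  0.0114, -0.0313])]
```

Request:
{"api": "jog_arm", "payload": {
  "increments": [
    [[-0.01,0,0.3,0,0,0,-1],[-0.01,0,0.3,0,0,0,-1],[-0.01,0,0.3,0,0,0,-1],[-0.01,0,0.3,0,0,0,-1],[0,0,0.3,0,0,0,-1]]
  ]
}}

```text
time: 6.45
tool_pos: [0.4722, 0.0962, 0.2034]
tcp_rot: [1.986, 2.104, 0.368]
wrist_force: [-0.1, -0.2, -0.2]
width: 0.145
grip_force: 34.2
```

Request:
{"api": "jog_arm", "payload": {
  "increments": [
    [[0,0,0.3,0,0,0,-1],[0,-0.02,0.3,0,0,0,-1],[0,0,0,0,0,0,-1],[0,0,0,0,0,0,-1],[0,0,0,0,0,0,-1]]
  ]
}}

```text
time: 6.87
tool_pos: [0.4778, 0.097, 0.1879]
tcp_rot: [1.985, 2.103, 0.37]
wrist_force: [-0.6, 0.1, -1.0]
width: 0.149
grip_force: 34.2
```

Run:
```python
from h import *
ps=pose();print(jt(),read_state()["time"],read_state()["wrist_force"],read_state()["torque"])
im,d=viewer.read_camera("wrist");cv2.imwrite("pics/w3full.png",im)
for n,X in dict(tip=tip(),tgt=J(-.0202,.0295,.018)).items():
  u=wproj(X,ps);print(n,u,(u-[250,170])*10+4.5)
cv2.imwrite("pics/w3.png",cv2.resize(im[170:230,250:330],(800,600),interpolation=cv2.INTER_CUBIC))
```

```text
[-23.83  30.71  30.7 ] 6.8667 [-0.59794045  0.08954653 -1.00358252] [-0.07341808  0.16964168 -0.02914299]
tip [283.67631481 216.16997845] [341.26314808 466.19978446]
tgt [282.18559449 212.06069118] [326.35594492 425.10691178]
```

View pics/w3.png

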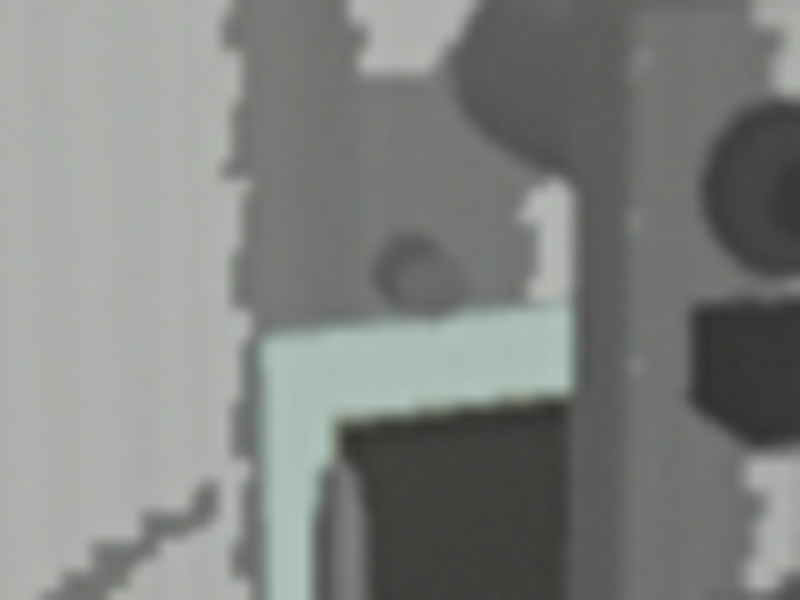

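Tip at crop (342,460) and chip corner at (333,425). The seam line is at jig x ≈ −19.6 mm. I'll close in to 2 mm above the glass on the ledge.

Request:
{"api": "jog_arm", "payload": {
  "increments": [
    [[-0.02,-0.02,0.12,0,0,0,-1],[-0.02,-0.02,0.12,0,0,0,-1],[-0.01,-0.02,0.12,0,0,0,-1],[0,0,0,0,0,0,-1],[0,0,0,0,0,0,-1]]
  ]
}}

```text
time: 7.33
tool_pos: [0.4794, 0.0955, 0.1766]
tcp_rot: [1.986, 2.103, 0.369]
wrist_force: [0.2, 0.2, -0.4]
width: 0.143
grip_force: 34.3
```

Run:
```python
from h import *
print(jt(),read_state()["wrist_force"],read_state()["torque"])
```

```text
[-22.53  29.13  19.35] [ 0.2466578   0.22170068 -0.40688213] [-0.00949632  0.18613278 -0.08973992]
```

Request:
{"api": "jog_arm", "payload": {
  "increments": [
    [[0,-0.003,0.01,0,0,0,-1],[0,-0.003,0.01,0,0,0,-1],[0,-0.003,0.01,0,0,0,-1],[0,0,0,0,0,0,-1],[0,0,0,0,0,0,-1]]
  ]
}}

```text
time: 7.75
tool_pos: [0.4797, 0.0957, 0.1762]
tcp_rot: [1.985, 2.103, 0.37]
wrist_force: [0.8, -1.3, -0.0]
width: 0.148
grip_force: 34.3
```

Run:
```python
from h import *
for i in range(4):
  s=read_state();print(jt(),np.round(s["wrist_force"],2),np.round(s["torque"],3)); viewer.read_camera("wrist")
```

```text
[-22.01  29.27  18.97] [ 0.79 -1.28 -0.02] [-0.048  0.188  0.018]
[-22.01  29.25  18.99] [ 0.03  0.62 -1.43] [-0.016  0.189  0.051]
[-21.99  29.26  18.98] [0.38 0.34 0.48] [0.023 0.215 0.029]
[-21.99  29.24  19.01] [-0.84 -0.44 -1.33] [ 0.035  0.151 -0.023]
```

Add to h.py:
```python
def feel(n=6):
  a=[]
  for i in range(n): s=read_state(); a.append(np.r_[s["wrist_force"],s["torque"],jt()]); viewer.read_camera("wrist")
  a=np.mean(a,0);print("F",np.round(a[:3],2),"M",np.round(a[3:6],3),"tip",np.round(a[6:],2),read_state()["time"])
```

```text
(no output)
```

Request:
{"api": "jog_arm", "payload": {
  "increments": [
    [[0,-0.004,0.01,0,0,0,-1],[0,-0.004,0.01,0,0,0,-1],[0,0,0,0,0,0,-1],[0,0,0,0,0,0,-1],[0,0,0,0,0,0,-1]]
  ]
}}

```text
time: 8.37
tool_pos: [0.4798, 0.0956, 0.1755]
tcp_rot: [1.985, 2.103, 0.37]
wrist_force: [0.4, 0.7, 0.3]
width: 0.149
grip_force: 34.3
```

```bash
python3 -c "
from h import *
feel()"
```

```text
F [ 0.05 -0.   -0.06] M [-0.019  0.152  0.013] tip [-22.02  29.24  18.32] 8.6667
```

Request:
{"api": "jog_arm", "payload": {
  "increments": [
    [[0,-0.004,0.01,0,0,0,-1],[0,0,0,0,0,0,-1],[0,0,0,0,0,0,-1],[0,0,0,0,0,0,-1],[0,0,0,0,0,0,-1]]
  ]
}}

```text
time: 9.08
tool_pos: [0.4797, 0.0956, 0.1752]
tcp_rot: [1.985, 2.103, 0.37]
wrist_force: [0.1, -0.9, 0.8]
width: 0.147
grip_force: 34.4
```

```bash
python3 -c "
from h import *
feel()"
```

```text
F [-0.08 -0.15  1.42] M [-0.005  0.14  -0.002] tip [-21.95  29.27  18.08] 9.3833
```

Glass contact at 1.4 N, with tip height 18.1 mm as it should be. Next I slide towards the chip face.

Request:
{"api": "jog_arm", "payload": {
  "increments": [
    [[0,0.01,0.003,0,0,0,-1],[0,0.01,0.003,0,0,0,-1],[0,0.01,0.003,0,0,0,-1],[0,0,0,0,0,0,-1],[0,0,0,0,0,0,-1]]
  ]
}}

```text
time: 9.8
tool_pos: [0.4804, 0.0957, 0.1751]
tcp_rot: [1.986, 2.103, 0.369]
wrist_force: [-1.7, -0.1, 2.3]
width: 0.143
grip_force: 34.7
```

```bash
python3 -c "
from h import *
feel()"
```

```text
F [-1.98  0.12  2.44] M [-0.019  0.49   0.011] tip [-21.38  29.24  17.9 ] 10.1
```

Request:
{"api": "jog_arm", "payload": {
  "increments": [
    [[0,0.01,0.003,0,0,0,-1],[0,0,0,0,0,0,-1],[0,0,0,0,0,0,-1],[0,0,0,0,0,0,-1],[0,0,0,0,0,0,-1]]
  ]
}}

```text
time: 10.52
tool_pos: [0.4811, 0.0957, 0.1752]
tcp_rot: [1.985, 2.103, 0.37]
wrist_force: [0.1, -0.4, 2.2]
width: 0.147
grip_force: 34.5
```

```bash
python3 -c "
from h import *
feel()"
```

```text
F [-0.32  0.1   1.51] M [-0.003  0.227 -0.002] tip [-20.7   29.24  18.05] 10.8167
```

Request:
{"api": "jog_arm", "payload": {
  "increments": [
    [[0,0.01,0.003,0,0,0,-1],[0,0,0,0,0,0,-1],[0,0,0,0,0,0,-1],[0,0,0,0,0,0,-1],[0,0,0,0,0,0,-1]]
  ]
}}

```text
time: 11.23
tool_pos: [0.4812, 0.0957, 0.1752]
tcp_rot: [1.986, 2.103, 0.369]
wrist_force: [-1.0, -0.1, 2.5]
width: 0.144
grip_force: 34.5
```

```bash
python3 -c "
from h import *
feel()"
```

```text
F [-1.   -0.13  2.15] M [-0.009  0.334 -0.006] tip [-20.59  29.24  17.99] 11.5333
```

Request:
{"api": "jog_arm", "payload": {
  "increments": [
    [[0,0.008,0.002,0,0,0,-1],[0,0,0,0,0,0,-1],[0,0,0,0,0,0,-1],[0,0,0,0,0,0,-1],[0,0,0,0,0,0,-1]]
  ]
}}

```text
time: 11.95
tool_pos: [0.4815, 0.0957, 0.1752]
tcp_rot: [1.986, 2.103, 0.37]
wrist_force: [-0.7, -0.4, 1.7]
width: 0.146
grip_force: 34.5
```

```bash
python3 -c "
from h import *
feel()"
```

```text
F [-1.12 -0.1   1.58] M [0.011 0.301 0.   ] tip [-20.27  29.24  18.05] 12.25
```

Request:
{"api": "jog_arm", "payload": {
  "increments": [
    [[0,0.01,0.003,0,0,0,-1],[0,0,0,0,0,0,-1],[0,0,0,0,0,0,-1],[0,0,0,0,0,0,-1],[0,0,0,0,0,0,-1]]
  ]
}}

```text
time: 12.67
tool_pos: [0.4817, 0.0958, 0.1752]
tcp_rot: [1.986, 2.103, 0.369]
wrist_force: [-2.6, 0.3, 2.4]
width: 0.147
grip_force: 34.7
```

Run:
```python
from h import *
feel();ps=pose()
im,d=viewer.read_camera("wrist");cv2.imwrite("pics/w4full.png",im)
u=wproj(tip(),ps);print((u-[250,180])*10+4.5)
cv2.imwrite("pics/w4.png",cv2.resize(im[180:240,250:330],(800,600),interpolation=cv2.INTER_CUBIC))
```

```text
F [-2.29  0.01  2.1 ] M [0.007 0.499 0.017] tip [-20.1   29.23  17.99] 12.9667
[336.35236239 365.5047353 ]
```

View pics/w4.png

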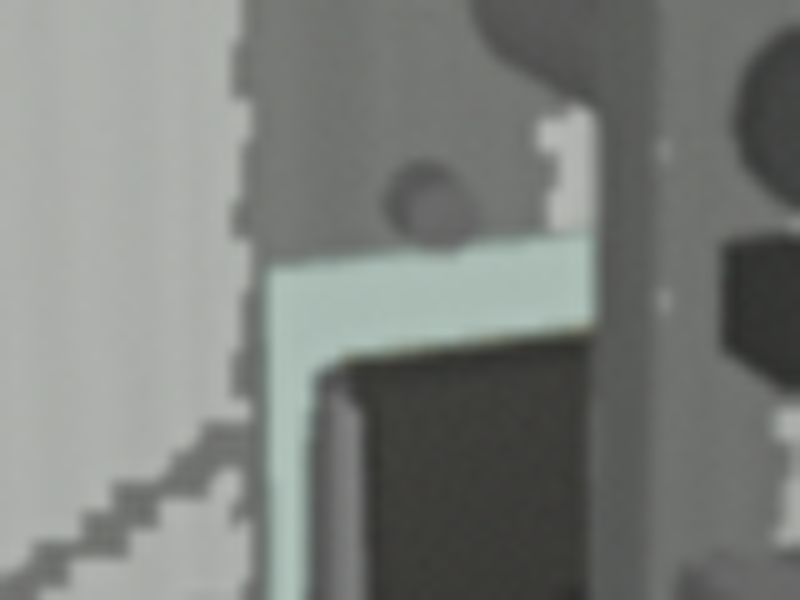

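The needle stands against the chip at the lever-side corner, chip corner at (345,360), at 2 N on both faces. I'll check the tool axis against the seam before the stroke.

Run:
```python
from h import *
a=np.mean([pose()[1].as_matrix()],0);print("tool x in jig:",a[:,0]@np.r_[jx,0],a[:,0]@np.r_[jy,0],a[2,0]); print("tool for -60mm y:",a.T@np.r_[-jy,0]*58.5/30/35)
```

```text
tool x in jig: 0.007993448988121498 0.9999282452002699 0.008922400124604879
tool for -60mm y: [-0.05571029  0.00058541 -0.00032054]
```

Request:
{"api": "jog_arm", "payload": {
  "increments": [
    [[-0.05,0,0,0,0,0,-1],[-0.056,0,0,0,0,0,-1],[-0.056,0,0,0,0,0,-1],[-0.056,0,0,0,0,0,-1],[-0.056,0,0,0,0,0,-1]]
  ]
}}

```text
time: 13.43
tool_pos: [0.4823, 0.0876, 0.1752]
tcp_rot: [1.986, 2.103, 0.37]
wrist_force: [-2.5, 2.9, 0.8]
width: 0.15
grip_force: 34.7
```

```bash
python3 -c "
from h import *
print(jt(),read_state()['wrist_force'],read_state()['torque'])"
```

```text
[-19.97  21.14  18.03] [-2.51130819  2.93733163  0.81792076] [0.84884598 0.50667303 0.32319432]
```

Request:
{"api": "jog_arm", "payload": {
  "increments": [
    [[-0.056,0.0006,-0.0003,0,0,0,-1],[-0.056,0.0006,-0.0003,0,0,0,-1],[-0.056,0.0006,-0.0003,0,0,0,-1],[-0.056,0.0006,-0.0003,0,0,0,-1],[-0.056,0.0006,-0.0003,0,0,0,-1]]
  ]
}}

```text
time: 13.85
tool_pos: [0.4829, 0.079, 0.1752]
tcp_rot: [1.986, 2.103, 0.37]
wrist_force: [-2.7, 3.2, 1.7]
width: 0.148
grip_force: 34.7
```

```bash
python3 -c "
from h import *
print(jt(),read_state()['wrist_force'],read_state()['torque'])"
```

```text
[-20.02  12.45  18.  ] [-2.65227955  3.22973523  1.67963914] [0.92216836 0.46445848 0.34375767]
```

Steady and light, so I'll continue the same way.

Request:
{"api": "jog_arm", "payload": {
  "increments": [
    [[-0.056,0.0006,-0.0003,0,0,0,-1],[-0.056,0.0006,-0.0003,0,0,0,-1],[-0.056,0.0006,-0.0003,0,0,0,-1],[-0.056,0.0006,-0.0003,0,0,0,-1],[-0.056,0.0006,-0.0003,0,0,0,-1]]
  ]
}}

```text
time: 14.27
tool_pos: [0.4834, 0.0706, 0.1752]
tcp_rot: [1.986, 2.103, 0.369]
wrist_force: [-2.0, 3.5, 2.0]
width: 0.146
grip_force: 34.7
```

Request:
{"api": "jog_arm", "payload": {
  "increments": [
    [[-0.056,0.0006,-0.0003,0,0,0,-1],[-0.056,0.0006,-0.0003,0,0,0,-1],[-0.056,0.0006,-0.0003,0,0,0,-1],[-0.056,0.0006,-0.0003,0,0,0,-1],[-0.056,0.0006,-0.0003,0,0,0,-1]]
  ]
}}

```text
time: 14.68
tool_pos: [0.484, 0.0623, 0.1752]
tcp_rot: [1.985, 2.103, 0.37]
wrist_force: [-2.0, 3.4, 1.7]
width: 0.152
grip_force: 34.7
```

```bash
python3 -c "
from h import *
print(jt(),read_state()['wrist_force'],read_state()['torque'])"
```

```text
[-19.98  -4.34  18.02] [-1.97606668  3.36968452  1.73280462] [0.90268762 0.47415759 0.30566228]
```

Request:
{"api": "jog_arm", "payload": {
  "increments": [
    [[-0.056,0.0006,-0.0003,0,0,0,-1],[-0.056,0.0006,-0.0003,0,0,0,-1],[-0.056,0.0006,-0.0003,0,0,0,-1],[-0.056,0.0006,-0.0003,0,0,0,-1],[-0.056,0.0006,-0.0003,0,0,0,-1]]
  ]
}}

```text
time: 15.1
tool_pos: [0.4845, 0.0539, 0.1752]
tcp_rot: [1.986, 2.103, 0.369]
wrist_force: [-2.2, 3.4, 2.0]
width: 0.147
grip_force: 34.7
```

Request:
{"api": "jog_arm", "payload": {
  "increments": [
    [[-0.056,0.0006,-0.0003,0,0,0,-1],[-0.056,0.0006,-0.0003,0,0,0,-1],[-0.056,0.0006,-0.0003,0,0,0,-1],[-0.056,0.0006,-0.0003,0,0,0,-1],[-0.056,0.0006,-0.0003,0,0,0,-1]]
  ]
}}

```text
time: 15.52
tool_pos: [0.4851, 0.0455, 0.1751]
tcp_rot: [1.986, 2.103, 0.369]
wrist_force: [-2.4, 2.9, 2.3]
width: 0.145
grip_force: 34.7
```

Request:
{"api": "jog_arm", "payload": {
  "increments": [
    [[-0.056,0.0006,-0.0003,0,0,0,-1],[-0.056,0.0006,-0.0003,0,0,0,-1],[-0.056,0.0006,-0.0003,0,0,0,-1],[-0.056,0.0006,-0.0003,0,0,0,-1],[-0.056,0.0006,-0.0003,0,0,0,-1]]
  ]
}}

```text
time: 15.93
tool_pos: [0.4857, 0.0371, 0.1751]
tcp_rot: [1.986, 2.103, 0.369]
wrist_force: [-2.0, 3.9, 2.1]
width: 0.148
grip_force: 34.7
```

```bash
python3 -c "
from h import *
print(jt(),read_state()['wrist_force'],read_state()['torque'])"
```

```text
[-20.06 -29.56  17.94] [-1.97293649  3.90848003  2.09397872] [0.94599366 0.46542386 0.3471259 ]
```

Request:
{"api": "jog_arm", "payload": {
  "increments": [
    [[0,-0.03,-0.1,0,0,0,-1],[0,0,-0.6,0,0,0,-1],[0,0,-0.9,0,0,0,-1],[0,0,-0.9,0,0,0,-1],[0,0,-0.9,0,0,0,-1]]
  ]
}}

```text
time: 16.35
tool_pos: [0.4504, 0.0336, 0.2717]
tcp_rot: [1.985, 2.103, 0.367]
wrist_force: [-0.3, 0.7, -1.8]
width: 0.145
grip_force: 34.3
```

Request:
{"api": "jog_arm", "payload": {
  "increments": [
    [[0,0,-0.6,0,0,0,-1],[0,0,0,0,0,0,-1],[0,0,0,0,0,0,-1],[0,0,0,0,0,0,-1],[0,0,0,0,0,0,-1]]
  ]
}}

```text
time: 16.77
tool_pos: [0.4443, 0.0336, 0.2859]
tcp_rot: [1.987, 2.105, 0.366]
wrist_force: [-0.2, 0.1, -0.1]
width: 0.145
grip_force: 34.3
```

Run:
```python
from h import *
ps=pose();print(ps[0],tip(),jt())
im,d=viewer.read_camera("wrist");cv2.imwrite("pics/w5full.png",im)
print((wproj(tip(),ps)-[180,120])*3+1)
cv2.imwrite("pics/w5.png",cv2.resize(im[120:320,180:440],None,fx=3,fy=3,interpolation=cv2.INTER_CUBIC))
Q=rot(-.263);plan(tcp([.5045,-.2755,.12],Q),Q,20,-1)
```

```text
[0.44430051 0.03362069 0.28591798] [0.49911845 0.03821335 0.128556  ] [-62.05 -30.3  128.56]
[310.25672075 288.87650264]
[-0.52,0.07,0.02,0.16,-0.03,0.15,-1.00],[-0.52,0.08,0.02,0.16,-0.03,0.15,-1.00],[-0.52,0.08,0.02,0.16,-0.03,0.15,-1.00],[-0.52,0.09,0.02,0.16,-0.03,0.15,-1.00],[-0.51,0.10,0.02,0.16,-0.03,0.15,-1.00],
[-0.51,0.11,0.02,0.16,-0.03,0.15,-1.00],[-0.51,0.12,0.02,0.16,-0.03,0.15,-1.00],[-0.51,0.13,0.02,0.16,-0.03,0.15,-1.00],[-0.51,0.14,0.02,0.16,-0.03,0.15,-1.00],[-0.50,0.14,0.02,0.16,-0.03,0.15,-1.00],
[-0.50,0.15,0.02,0.16,-0.03,0.15,-1.00],[-0.50,0.16,0.01,0.16,-0.03,0.15,-1.00],[-0.50,0.17,0.01,0.16,-0.03,0.15,-1.00],[-0.49,0.18,0.01,0.16,-0.03,0.15,-1.00],[-0.49,0.18,0.01,0.16,-0.03,0.15,-1.00],
[-0.49,0.19,0.01,0.16,-0.03,0.15,-1.00],[-0.49,0.20,0.01,0.16,-0.03,0.15,-1.00],[-0.48,0.21,0.01,0.16,-0.03,0.15,-1.00],[-0.48,0.22,0.00,0.16,-0.03,0.15,-1.00],[-0.48,0.22,0.00,0.16,-0.03,0.15,-1.00],
```

View pics/w5.png

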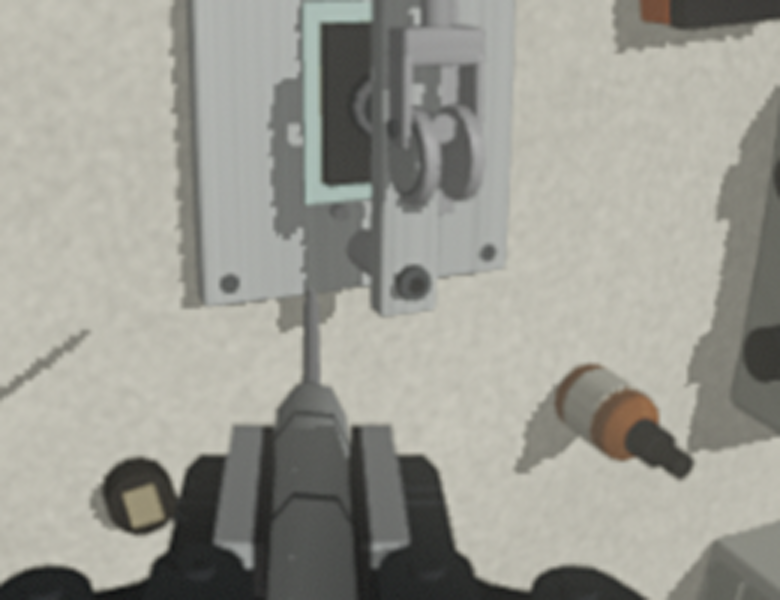

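Tip at (308,290), predicted (310,289), so the probe hasn't slipped, and the glass lies square in the jig. Next, the probe goes back above the rack.

Request:
{"api": "jog_arm", "payload": {
  "increments": [
    [[-0.52,0.07,0.02,0.16,-0.03,0.15,-1],[-0.52,0.08,0.02,0.16,-0.03,0.15,-1],[-0.52,0.08,0.02,0.16,-0.03,0.15,-1],[-0.52,0.09,0.02,0.16,-0.03,0.15,-1],[-0.51,0.1,0.02,0.16,-0.03,0.15,-1]]
  ]
}}

```text
time: 17.23
tool_pos: [0.4597, -0.0442, 0.2862]
tcp_rot: [2.118, 2.069, 0.28]
wrist_force: [0.3, -0.1, -0.2]
width: 0.147
grip_force: 34.2
```

Request:
{"api": "jog_arm", "payload": {
  "increments": [
    [[-0.51,0.11,0.02,0.16,-0.03,0.15,-1],[-0.51,0.12,0.02,0.16,-0.03,0.15,-1],[-0.51,0.13,0.02,0.16,-0.03,0.15,-1],[-0.51,0.14,0.02,0.16,-0.03,0.15,-1],[-0.5,0.14,0.02,0.16,-0.03,0.15,-1]]
  ]
}}

```text
time: 17.65
tool_pos: [0.4752, -0.1214, 0.286]
tcp_rot: [2.247, 2.026, 0.189]
wrist_force: [0.4, -0.7, -1.2]
width: 0.148
grip_force: 34.2
```

Request:
{"api": "jog_arm", "payload": {
  "increments": [
    [[-0.5,0.15,0.02,0.16,-0.03,0.15,-1],[-0.5,0.16,0.01,0.16,-0.03,0.15,-1],[-0.5,0.17,0.01,0.16,-0.03,0.15,-1],[-0.49,0.18,0.01,0.16,-0.03,0.15,-1],[-0.49,0.18,0.01,0.16,-0.03,0.15,-1]]
  ]
}}

```text
time: 18.07
tool_pos: [0.4907, -0.199, 0.2873]
tcp_rot: [2.371, 1.974, 0.096]
wrist_force: [0.1, 0.9, -0.1]
width: 0.144
grip_force: 34.3
```

Request:
{"api": "jog_arm", "payload": {
  "increments": [
    [[-0.49,0.19,0.01,0.16,-0.03,0.15,-1],[-0.49,0.2,0.01,0.16,-0.03,0.15,-1],[-0.48,0.21,0.01,0.16,-0.03,0.15,-1],[-0.48,0.22,0,0.16,-0.03,0.15,-1],[-0.48,0.22,0,0.16,-0.03,0.15,-1]]
  ]
}}

```text
time: 18.48
tool_pos: [0.5059, -0.2766, 0.2872]
tcp_rot: [-2.49, -1.912, 0.002]
wrist_force: [-0.4, 0.4, -0.3]
width: 0.142
grip_force: 34.3
```

Request:
{"api": "jog_arm", "payload": {
  "increments": [
    [[0,0,0,0,0,0,-1],[0,0,0,0,0,0,-1],[0,0,0,0,0,0,-1],[0,0,0,0,0,0,-1],[0,0,0,0,0,0,-1]]
  ]
}}

```text
time: 18.9
tool_pos: [0.5056, -0.2746, 0.2881]
tcp_rot: [-2.489, -1.916, -0.0]
wrist_force: [0.1, 0.4, -0.4]
width: 0.148
grip_force: 34.3
```

Run:
```python
from h import *
print(pose()[0],tip(),pose()[1].as_matrix()[:,2]);Q=rot(-.263);plan(tcp([.5047,-.2752,.105],Q),Q,4,-1)
```

```text
[ 0.50556754 -0.27462345  0.28810958] [ 0.50554618 -0.27457258  0.12140958] [-1.28156250e-04  3.05156371e-04 -9.99999945e-01]
[-0.01,-0.01,0.14,-0.00,-0.00,0.01,-1.00],[-0.01,-0.01,0.14,-0.00,-0.00,0.01,-1.00],[-0.01,-0.01,0.14,-0.00,-0.00,0.01,-1.00],[-0.01,-0.01,0.14,-0.00,-0.00,0.01,-1.00],
```

Request:
{"api": "jog_arm", "payload": {
  "increments": [
    [[-0.01,-0.01,0.3,0,0,0,-1],[-0.01,-0.01,0.4,0,0,0,-1],[-0.01,0,0.4,0,0,0,-1],[0,0,0.4,0,0,0,-1],[0,0,0.4,0,0,0,-1]]
  ]
}}

```text
time: 19.32
tool_pos: [0.5044, -0.2756, 0.2291]
tcp_rot: [-2.489, -1.914, 0.001]
wrist_force: [-1.2, -0.3, -0.1]
width: 0.144
grip_force: 34.3
```

Request:
{"api": "jog_arm", "payload": {
  "increments": [
    [[0,0,0.4,0,0,0,-1],[0,0,0.4,0,0,0,-1],[0,0,0.4,0,0,0,-1],[0,0,0.25,0,0,0,-1],[0,0,0.1,0,0,0,-1]]
  ]
}}

```text
time: 19.73
tool_pos: [0.5042, -0.2756, 0.1825]
tcp_rot: [-2.488, -1.913, 0.002]
wrist_force: [1.0, 0.1, -1.0]
width: 0.146
grip_force: 34.3
```

Request:
{"api": "jog_arm", "payload": {
  "increments": [
    [[0,0,0.1,0,0,0,-1],[0,0,0.1,0,0,0,-1],[0,0,0.06,0,0,0,-1],[0,0,0,0,0,0,-1],[0,0,0,0,0,0,-1]]
  ]
}}

```text
time: 20.15
tool_pos: [0.5052, -0.2762, 0.1774]
tcp_rot: [2.49, 1.915, 0.0]
wrist_force: [-1.0, -0.1, 0.3]
width: 0.143
grip_force: 34.3
```

Request:
{"api": "jog_arm", "payload": {
  "increments": [
    [[0,0,0.03,0,0,0,-1],[0,0,0.01,0,0,0,-1],[0,0,0,0,0,0,-0.6],[0,0,0,0,0,0,-0.3],[0,0,0,0,0,0,0]]
  ]
}}

```text
time: 20.57
tool_pos: [0.5051, -0.2761, 0.1759]
tcp_rot: [2.49, 1.915, 0.0]
wrist_force: [0.3, -0.2, -0.8]
width: 0.472
grip_force: 0.0
```

Request:
{"api": "jog_arm", "payload": {
  "increments": [
    [[0,0,0,0,0,0,0.1],[0,0,0,0,0,0,0.2],[0,0,-0.4,0,0,0,0.2],[0,0,-0.8,0,0,0,0.2],[0,0,-0.8,0,0,0,0.2]]
  ]
}}

```text
time: 20.98
tool_pos: [0.5042, -0.2756, 0.2359]
tcp_rot: [-2.488, -1.913, 0.002]
wrist_force: [0.3, 0.4, 0.7]
width: 0.603
grip_force: 0.0
```

Request:
{"api": "jog_arm", "payload": {
  "increments": [
    [[0,0,-0.8,0,0,0,0.2],[0,0,-0.8,0,0,0,0.2],[0,0,-0.4,0,0,0,0.2],[0,0,0,0,0,0,0.2],[0,0,0,0,0,0,0.2]]
  ]
}}

```text
time: 21.4
tool_pos: [0.5052, -0.2762, 0.2965]
tcp_rot: [2.489, 1.914, 0.001]
wrist_force: [-0.7, -0.1, -0.3]
width: 0.6
grip_force: 0.0
```

Run:
```python
from h import *
a,_=viewer.read_camera("scene");b,_=viewer.read_camera("wrist")
ps=pose();print(ps[0],[wproj([.5045,-.2755,z],ps) for z in(.155,.088)])
f=lambda im,x,y:cv2.resize(im[y:y+100,x:x+100],(400,400),interpolation=cv2.INTER_CUBIC)
cv2.imwrite("pics/m6.png",np.hstack([f(a,125,245),f(b,235,140)]))
G=J(0,.105,.075+.054+.07);Q=rot(JY);plan(G,Q,20,.6)
```

```text
[ 0.50420603 -0.27555936  0.29395942] [array([284.04894479, 229.84404482]), array([284.09906346, 201.12757107])]
[0.75,-0.12,0.16,-0.00,-0.00,-0.16,0.60],[0.75,-0.10,0.16,-0.00,-0.00,-0.16,0.60],[0.75,-0.09,0.16,-0.00,-0.00,-0.16,0.60],[0.75,-0.08,0.16,-0.00,-0.00,-0.16,0.60],[0.76,-0.07,0.16,-0.00,-0.00,-0.16,0.60],
[0.76,-0.05,0.16,-0.00,-0.00,-0.16,0.60],[0.76,-0.04,0.16,-0.00,-0.00,-0.16,0.60],[0.76,-0.03,0.16,-0.00,-0.00,-0.16,0.60],[0.76,-0.02,0.16,-0.00,-0.00,-0.16,0.60],[0.76,-0.01,0.16,-0.00,-0.00,-0.16,0.60],
[0.76,0.01,0.16,-0.00,-0.00,-0.16,0.60],[0.76,0.02,0.16,-0.00,-0.00,-0.16,0.60],[0.76,0.03,0.16,-0.00,-0.00,-0.16,0.60],[0.76,0.04,0.16,-0.00,-0.00,-0.16,0.60],[0.76,0.06,0.16,-0.00,-0.00,-0.16,0.60],
[0.76,0.07,0.16,-0.00,-0.00,-0.16,0.60],[0.75,0.08,0.16,-0.00,-0.00,-0.16,0.60],[0.75,0.09,0.16,-0.00,-0.00,-0.16,0.60],[0.75,0.11,0.16,-0.00,-0.00,-0.16,0.60],[0.75,0.12,0.16,-0.00,-0.00,-0.16,0.60],
```

View pics/m6.png

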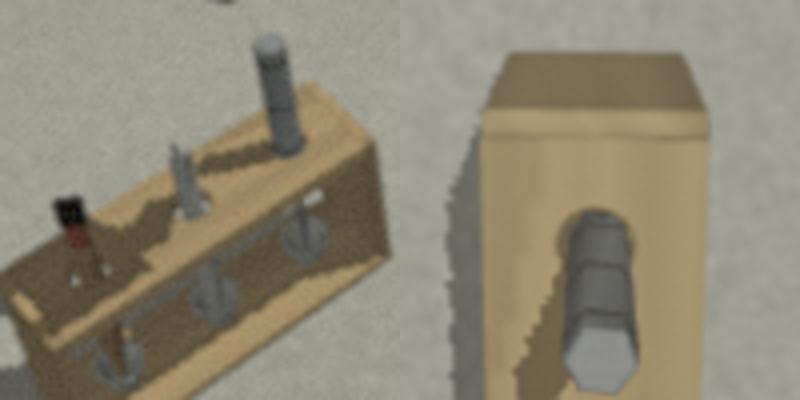

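The probe stands upright in its hole: top at (270,45) in the scene crop, standing in the hole mouth at (595,240) in the wrist crop. On to the lever.

Request:
{"api": "jog_arm", "payload": {
  "increments": [
    [[0.75,-0.12,0.16,0,0,-0.16,0.6],[0.75,-0.1,0.16,0,0,-0.16,0.6],[0.75,-0.09,0.16,0,0,-0.16,0.6],[0.75,-0.08,0.16,0,0,-0.16,0.6],[0.76,-0.07,0.16,0,0,-0.16,0.6]]
  ]
}}

```text
time: 21.92
tool_pos: [0.5157, -0.1617, 0.269]
tcp_rot: [-2.405, -2.016, 0.003]
wrist_force: [0.4, 0.8, -0.2]
width: 0.797
grip_force: 0.0
```

Request:
{"api": "jog_arm", "payload": {
  "increments": [
    [[0.76,-0.05,0.16,0,0,-0.16,0.6],[0.76,-0.04,0.16,0,0,-0.16,0.6],[0.76,-0.03,0.16,0,0,-0.16,0.6],[0.76,-0.02,0.16,0,0,-0.16,0.6],[0.76,-0.01,0.16,0,0,-0.16,0.6]]
  ]
}}

```text
time: 22.33
tool_pos: [0.5272, -0.0482, 0.2451]
tcp_rot: [-2.318, -2.115, 0.004]
wrist_force: [0.3, 0.4, -0.2]
width: 0.801
grip_force: 0.0
```

Request:
{"api": "jog_arm", "payload": {
  "increments": [
    [[0.76,0.01,0.16,0,0,-0.16,0.6],[0.76,0.02,0.16,0,0,-0.16,0.6],[0.76,0.03,0.16,0,0,-0.16,0.6],[0.76,0.04,0.16,0,0,-0.16,0.6],[0.76,0.06,0.16,0,0,-0.16,0.6]]
  ]
}}

```text
time: 22.75
tool_pos: [0.5386, 0.0651, 0.2211]
tcp_rot: [-2.228, -2.211, 0.005]
wrist_force: [-0.1, 0.1, -0.3]
width: 0.802
grip_force: 0.0
```

Request:
{"api": "jog_arm", "payload": {
  "increments": [
    [[0.76,0.07,0.16,0,0,-0.16,0.6],[0.75,0.08,0.16,0,0,-0.16,0.6],[0.75,0.09,0.16,0,0,-0.16,0.6],[0.75,0.11,0.16,0,0,-0.16,0.6],[0.75,0.12,0.16,0,0,-0.16,0.6]]
  ]
}}

```text
time: 23.17
tool_pos: [0.5499, 0.1779, 0.1969]
tcp_rot: [-2.134, -2.303, 0.006]
wrist_force: [0.7, 0.6, -0.4]
width: 0.801
grip_force: 0.0
```

Request:
{"api": "jog_arm", "payload": {
  "increments": [
    [[0,0,0,0,0,0,0.6],[0,0,0,0,0,0,0.6],[0,0,0,0,0,0,0.6],[0,0,0,0,0,0,0.6],[0,0,0,0,0,0,0.6]]
  ]
}}

```text
time: 23.58
tool_pos: [0.5512, 0.1762, 0.1996]
tcp_rot: [-2.138, -2.302, 0.001]
wrist_force: [0.3, -0.6, -0.1]
width: 0.804
grip_force: 0.0
```

Run:
```python
from h import *
ps=pose();im,_=viewer.read_camera("wrist")
print(ps[0],read_state()["width"],(wproj(J(0,.105,.075),ps)-[150,120])*3+1,[(wproj(J(x,.105,.085),ps)-[150,120])*3+1 for x in(-.02,.02)])
cv2.imwrite("pics/w7.png",cv2.resize(im[120:320,150:410],None,fx=3,fy=3,interpolation=cv2.INTER_CUBIC))
plan(J(0,.105,.075+.054),rot(JY),5,.6)
```

```text
[0.55119714 0.176201   0.19955622] 0.8012564158056774 [402.9644054  350.39312047] [array([306.56613305, 368.73970245]), array([499.3871789 , 369.97102044])]
[0.01,0.00,0.47,-0.00,0.00,0.01,0.60],[0.01,0.00,0.47,-0.00,0.00,0.01,0.60],[0.01,0.00,0.47,-0.00,0.00,0.01,0.60],[0.01,0.00,0.47,-0.00,0.00,0.01,0.60],[0.01,0.00,0.47,-0.00,0.00,0.01,0.60],
```

View pics/w7.png

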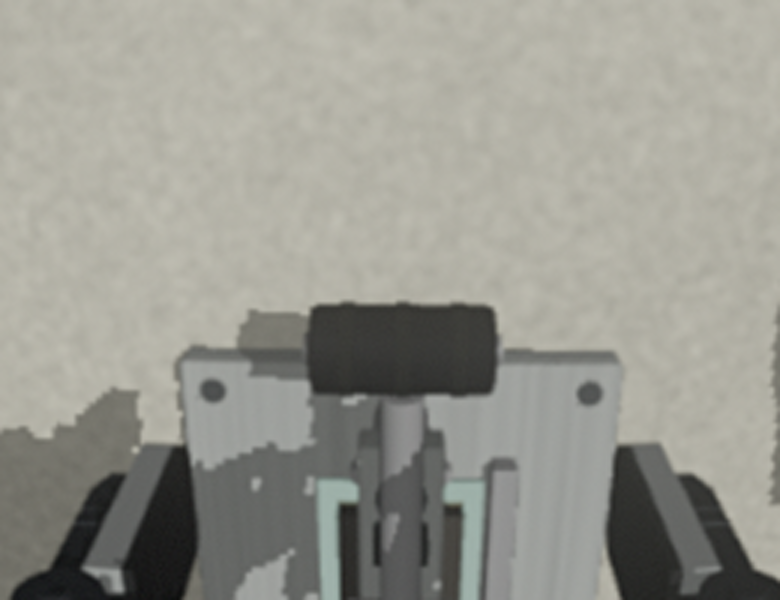

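The grip is at (402,349), where predicted (403,350). I'll descend and pinch.

Request:
{"api": "jog_arm", "payload": {
  "increments": [
    [[0.01,0,0.47,0,0,0,0.6],[0.01,0,0.47,0,0,0,0.6],[0.01,0,0.47,0,0,0,0.5],[0.01,0,0.47,0,0,0,0.4],[0.01,0,0.47,0,0,0,0.3]]
  ]
}}

```text
time: 24.05
tool_pos: [0.5515, 0.178, 0.1291]
tcp_rot: [2.137, 2.302, 0.001]
wrist_force: [-0.0, -0.7, 0.1]
width: 0.648
grip_force: 0.0
```

Request:
{"api": "jog_arm", "payload": {
  "increments": [
    [[0,0,0,0,0,0,0.1],[0,0,0,0,0,0,0.05],[0,0,0,0,0,0,0],[0,0,0,0,0,0,-0.1],[0,0,0,0,0,0,-0.3]]
  ],
  "force": 35
}}

```text
time: 24.47
tool_pos: [0.5513, 0.1786, 0.1302]
tcp_rot: [2.136, 2.303, 0.0]
wrist_force: [-2.7, -2.2, 1.6]
width: 0.456
grip_force: 35.4
```

Request:
{"api": "jog_arm", "payload": {
  "increments": [
    [[0,0,0,0,0,0,-0.4],[0,0,0,0,0,0,-0.4],[0,0,0,0,0,0,-0.4],[0,0,0,0,0,0,-0.4],[0,0,0,0,0,0,-0.4]]
  ]
}}

```text
time: 24.88
tool_pos: [0.5514, 0.1787, 0.1296]
tcp_rot: [2.136, 2.303, 0.0]
wrist_force: [-3.1, -1.8, 4.4]
width: 0.461
grip_force: 35.7
```

Run:
```python
from h import *
P,Q=pose();d=P[:2]-C;print(d@jx*1e3,d@jy*1e3,P[2],read_state()["wrist_force"],read_state()["torque"])
n=25;th=np.linspace(0,np.pi/2,n+1);lift=np.maximum(.0095*np.sin(th)-.0015,0)
y=.105*np.cos(th);z=.105*np.sin(th)+lift
for k in range(n):print(f"[{(y[k+1]-y[k])/.03:.2f},0,{-(z[k+1]-z[k])/.03:.2f},0,0,0,-0.4]",end=",\n" if k%5==4 else ",")
```

```text
-0.527663629844441 106.33409554453996 0.12962395824664327 [-3.0731383  -1.80093012  4.38796389] [-0.3366334   0.38802492 -0.06032002]
[-0.01,0,-0.22,0,0,0,-0.4],[-0.02,0,-0.22,0,0,0,-0.4],[-0.03,0,-0.23,0,0,0,-0.4],[-0.05,0,-0.23,0,0,0,-0.4],[-0.06,0,-0.23,0,0,0,-0.4],
[-0.07,0,-0.23,0,0,0,-0.4],[-0.09,0,-0.22,0,0,0,-0.4],[-0.10,0,-0.21,0,0,0,-0.4],[-0.11,0,-0.21,0,0,0,-0.4],[-0.12,0,-0.20,0,0,0,-0.4],
[-0.13,0,-0.19,0,0,0,-0.4],[-0.15,0,-0.18,0,0,0,-0.4],[-0.16,0,-0.17,0,0,0,-0.4],[-0.16,0,-0.16,0,0,0,-0.4],[-0.17,0,-0.15,0,0,0,-0.4],
[-0.18,0,-0.13,0,0,0,-0.4],[-0.19,0,-0.12,0,0,0,-0.4],[-0.20,0,-0.11,0,0,0,-0.4],[-0.20,0,-0.10,0,0,0,-0.4],[-0.21,0,-0.08,0,0,0,-0.4],
[-0.21,0,-0.07,0,0,0,-0.4],[-0.21,0,-0.05,0,0,0,-0.4],[-0.22,0,-0.04,0,0,0,-0.4],[-0.22,0,-0.02,0,0,0,-0.4],[-0.22,0,-0.01,0,0,0,-0.4],
```

Request:
{"api": "jog_arm", "payload": {
  "increments": [
    [[-0.01,0,-0.22,0,0,0,-0.4],[-0.02,0,-0.22,0,0,0,-0.4],[-0.03,0,-0.23,0,0,0,-0.4],[-0.05,0,-0.23,0,0,0,-0.4],[-0.06,0,-0.23,0,0,0,-0.4]]
  ]
}}

```text
time: 25.3
tool_pos: [0.5515, 0.1738, 0.1636]
tcp_rot: [-2.136, -2.303, -0.0]
wrist_force: [-0.2, 0.6, -2.8]
width: 0.459
grip_force: 35.5
```

Request:
{"api": "jog_arm", "payload": {
  "increments": [
    [[-0.07,0,-0.23,0,0,0,-0.4],[-0.09,0,-0.22,0,0,0,-0.4],[-0.1,0,-0.21,0,0,0,-0.4],[-0.11,0,-0.21,0,0,0,-0.4],[-0.12,0,-0.2,0,0,0,-0.4]]
  ]
}}

```text
time: 25.72
tool_pos: [0.5526, 0.159, 0.196]
tcp_rot: [-2.136, -2.303, -0.001]
wrist_force: [-1.2, 2.9, -2.8]
width: 0.46
grip_force: 35.6
```

Run:
```python
from h import *
P,Q=pose();d=P[:2]-C;s=read_state();print(d@jx*1e3,d@jy*1e3,P[2],s["wrist_force"],s["torque"],s["width"],s["grip_force"]);print(Q.as_matrix().T@np.r_[jy,0])
```

```text
-0.61715270584323 86.67927309329212 0.19600833893614644 [-1.16281455  2.93375856 -2.77830745] [0.49532871 0.16512885 0.06080036] 0.46022429049435426 35.58701455593109
[9.99965199e-01 8.30497874e-03 7.92117203e-04]
```

Request:
{"api": "jog_arm", "payload": {
  "increments": [
    [[-0.13,0,-0.19,0,0,0,-0.4],[-0.15,0,-0.18,0,0,0,-0.4],[-0.16,0,-0.17,0,0,0,-0.4],[-0.16,0,-0.16,0,0,0,-0.4],[-0.17,0,-0.15,0,0,0,-0.4]]
  ]
}}

```text
time: 26.13
tool_pos: [0.5542, 0.1359, 0.2216]
tcp_rot: [-2.136, -2.303, -0.001]
wrist_force: [-2.5, 4.0, 0.0]
width: 0.461
grip_force: 35.8
```

Request:
{"api": "jog_arm", "payload": {
  "increments": [
    [[-0.18,0,-0.13,0,0,0,-0.4],[-0.19,0,-0.12,0,0,0,-0.4],[-0.2,0,-0.11,0,0,0,-0.4],[-0.2,0,-0.1,0,0,0,-0.4],[-0.21,0,-0.08,0,0,0,-0.4]]
  ]
}}

```text
time: 26.55
tool_pos: [0.5564, 0.1065, 0.2382]
tcp_rot: [-2.136, -2.303, -0.001]
wrist_force: [-3.5, 3.3, 3.1]
width: 0.464
grip_force: 36.2
```

Request:
{"api": "jog_arm", "payload": {
  "increments": [
    [[-0.21,0,-0.07,0,0,0,-0.4],[-0.21,0,-0.05,0,0,0,-0.4],[-0.22,0,-0.04,0,0,0,-0.4],[-0.22,0,-0.02,0,0,0,-0.4],[-0.22,0,-0.01,0,0,0,-0.4]]
  ]
}}

```text
time: 26.97
tool_pos: [0.5587, 0.0737, 0.2441]
tcp_rot: [-2.136, -2.303, 0.001]
wrist_force: [-4.7, 1.3, 3.4]
width: 0.463
grip_force: 36.3
```

Request:
{"api": "jog_arm", "payload": {
  "increments": [
    [[0,0,0,0,0,0,-0.4],[0,0,0,0,0,0,-0.4],[0,0,0,0,0,0,-0.4],[0,0,0,0,0,0,-0.4],[0,0,0,0,0,0,-0.4]]
  ]
}}

```text
time: 27.38
tool_pos: [0.5587, 0.074, 0.244]
tcp_rot: [-2.136, -2.303, 0.001]
wrist_force: [-4.2, 2.3, 6.2]
width: 0.462
grip_force: 36.5
```

Run:
```python
from h import *
P,Q=pose();d=P[:2]-C;s=read_state();print(d@jx*1e3,d@jy*1e3,P[2],s["wrist_force"],s["torque"],s["width"],s["grip_force"])
a,_=viewer.read_camera("scene");b,_=viewer.read_camera("wrist");ps=pose()
f=lambda im,x,y,w:cv2.resize(im[y:y+w,x:x+w],(400,400),interpolation=cv2.INTER_CUBIC)
cv2.imwrite("pics/m8.png",np.hstack([f(a,250,120,130),f(b,185,200,200)]))
print([(wproj(J(0,0,z),ps)-[185,200])*2 for z in(.188,.083)])
```

```text
-0.22380716792071512 1.4087326968856928 0.24398296477073314 [-4.23484009  2.32754945  6.18831554] [0.23954416 0.93230437 0.06443102] 0.4621110165964828 36.537843346595764
[array([195.45724787, 200.72302016]), array([196.24685584,  40.72390268])]
```

View pics/m8.png

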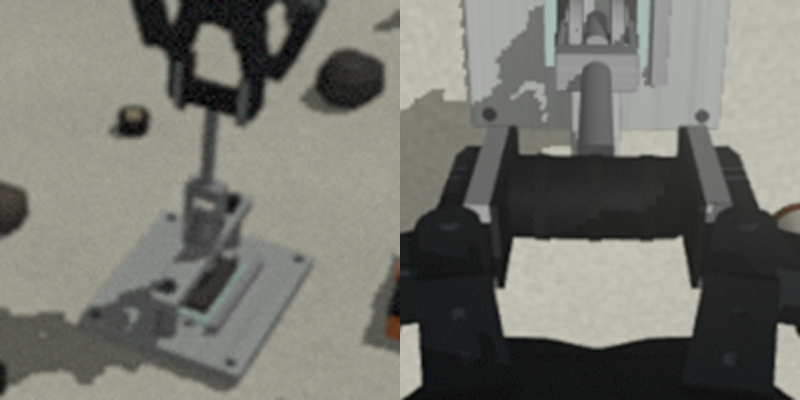

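The lever stands straight up with the grip held between the pads, and the bar is vertical in both views. I'll ease off the slight downward push, check, and hand in.

Request:
{"api": "jog_arm", "payload": {
  "increments": [
    [[0,0,-0.02,0,0,0,-0.4],[0,0,0,0,0,0,-0.4],[0,0,0,0,0,0,-0.4],[0,0,0,0,0,0,-0.4],[0,0,0,0,0,0,-0.4]]
  ]
}}

```text
time: 27.9
tool_pos: [0.5587, 0.0742, 0.244]
tcp_rot: [-2.136, -2.303, 0.001]
wrist_force: [-5.8, 1.6, 5.6]
width: 0.463
grip_force: 36.4
```

Run:
```python
from h import *
r=[]
for i in range(8):
  P,Q=pose();s=read_state();r.append(np.r_[(P[:2]-C)@jx*1e3,(P[:2]-C)@jy*1e3,P[2]*1e3,s["wrist_force"]]);viewer.read_camera("wrist")
m=np.mean(r,0);print(m)
if abs(m[1]-1.3)<2 and abs(m[3:]).max()<10: print(bot.finish_job())
```

```text
[-2.21954875e-01  1.57545960e+00  2.44013059e+02 -5.51290949e+00
  1.51258904e+00  5.07876587e+00]
the job is handed in; nothing more can be done
None
```

I drew the probe along the front glue line from the lever-side end to the other (about 3 s, 1–4 N on each axis), stood it back in its rack hole, and handed the job in with the gripper still holding the cam lever straight up at its highest lift.

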